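# Close up the cobbler's cabinet

## Robot

A 6-joint arm with a two-finger parallel gripper is mounted at the origin on the work surface. World frame = base frame: x ahead of the robot, y to its left, z up, the work surface at z = 0. Lengths are in m, angles in rad, forces in N, time in s.
With the tool pointing down it reaches from about 0.35 to 0.775 m from the base axis. Payload 5.5 kg.
Tool frame: the origin (TCP) lies between the finger pads; the fingertips stand 19 mm ahead of it and the grasp point (between the pads) is the TCP; z points along the fingers, y is the line along which they close (so a half turn about z gives the same grasp; the last joint's range is limited). The gripper opens to 85 mm and grips with 20 to 120 N. Pads are 22 mm wide; open, the fingers measure 114 mm over their backs; the gripper's body (76 mm by 85 mm) begins 54 mm behind the grasp point. The pads swing forward as they close: fully open they stand 13 mm farther back than shut.
Start: joints at [1.2, 0.313, 0.046, 1.304, 0, 1.431], TCP at [0.132, 0.56, 0.25] pointing down, gripper open.
Joint ranges: [-2.76, 2.76], [-0.86, 1.69], [-1.03, 1.26], [-2.2, 2.34], [-1.47, 1.5], [-3.14, 3.14]. Speed limits (rad/s): [2.57, 2.57, 3.14, 3.14, 3.14, 3.14].

## Interface

Orientations are given as a unit quaternion [w, x, y, z].
In Python, from workcell import env gives the robot as it stands.
- The arm moves only by the shell command python3 -m pendant 'ROWS' [FORCE]. ROWS is JSON, a list of rows, each an object with "travel": the shift along the tool's x, y, z scaled (see below), a list of three; "rot": the turn, a rotation vector about the tool's x, y, z scaled (see below), a list of three; "fingers": the opening, from -1 (shut) to 1 (fully open). In form: [{"travel": [dx, dy, dz], "rot": [wx, wy, wz], "fingers": fingers}, ...]. A call has 1 to 10 rows; each row is the pose to reach, as a shift and turn from the pose commanded when the call began, along the tool's axes at that moment; what a row does not reach only later rows make up. The controller multiplies each number of a shift by 0.12 m and each number of a turn by 60 degrees. A row lasts 1/10 s, in which the tool goes at most 50 mm and 8.59 degrees, less where a joint would pass 70% of its speed; a pose out of reach is approached as far as the arm can. A call with a number of a shift or a turn outside -1 to 1 is refused whole. A call with a gripper value outside its range is refused whole. The fingers move at their own pace and stop on an object; FORCE is the grip in N (left out, the last holds). Time passes only in rows, so rows that repeat a pose let the fingers close. It gives the time, the measured TCP pose, the force, the opening and the grip force at its end, in the units of the state.
- env.get_state(): the state, without advancing time (a new reading comes with each control period).
- env.read_camera(name): name is "side" or "top" or "wrist"; returns (picture, depth): 384x512x3 uint8, blue, green, red; 384x512 float32, m along the optical axis (not along the pixel's ray), 0 where there is no reading.
- env.camera_model(name): a dict with "fovy" (degrees; the focal length in pixels is half the picture's height over the tangent of half this angle, whatever the lens; pixels are square), "cx", "cy" (the principal point, pixels), "rvec" (rotation vector, rad) and "tvec" (3), from world to camera coordinates, as OpenCV has them; the wrist camera has in their place "T_tool_cam" (4x4, takes a point from camera to tool coordinates, whose origin is the TCP and whose axes are the flange's). Camera axes: x right, y down, z forward; pixel columns grow to the right and rows downward; lengths in m; the calibration is good to about 2 mm. A picture is of the moment at which its call begins: read the wrist's pose just before it. camera_model takes no time and is no camera call.
- env.hand_in(): hands the job in; it is judged then, once.
Trained networks look in the newest picture that a camera, given by its name, has taken for a name from the list of things; names that differ only in an ending like _2 or _b are one class to them, and where a whole thing is asked for, a point or a joint stands for the part that bears it (a point fixed in the world has none). Each returns a list of dicts, best first, with "conf" (0 to 1); they miss things now and then, are a little off and sometimes report something else, mostly with a low value. They report only what shows in the picture. A call takes as long as a camera call.
- env.outline_of(camera, target): "mask" (384x512 bool, what is visible of it) and "xy" ([column, row] in pixels, amid what is visible of it).
The state is a dict: "clock": time; "joint_pos": joint angles; "qvel": joint speeds; "tau": joint torques, N m; "tcp_pos": TCP position; "orientation": TCP orientation; "wrist_force": force on the tool from outside, world axes, zero at the start; "ft_torque": the same for the moment, N m; "finger_gap": finger opening in m; "grip_force": force on a finger pad.
Only numpy, scipy, OpenCV 4.12 (cv2) and the standard library are available. Lean on these libraries where they do the work, as an engineer would, in place of code of your own. Each camera call takes 0.05 s, during which the arm holds its last target. There are 200 camera calls.

## Task

First push the half-open shallow drawer fully home while the cabinet door still stands open, then swing the door shut until it clicks onto its catch and stays shut by itself. Do it gently: do not slam or force the door or drawer, feel for the click and stop there, and leave the jar, the whetstone and the other things lying around as they are.

Things in the scene. Friction and masses are not known exactly. Their poses are not given: they have to be found in the camera images.
- cabinet: Sky-blue plywood cabinet fixed on the table, 200 mm deep, 340 wide, 170 high. Origin: on the table, middle of its front edge; x points into it, y to its left as the robot sees it, z up. The top board starts 30 mm behind the front plane. Left half (y 0 to +170 mm): bay with the door and, at its top, the drawer. Right half: open shelves.
- drawer (a joint): How far the shallow drawer is out (m): 0 fully home, 0.11 fully out. It slides along the cabinet's x, resists with about 2 N and stays where left; rubber squares, a rasp and a white buckle ride in it. At 0 its front lies 16 mm behind the cabinet's front plane. Home means within 6 mm. More than 30 N on it is forcing.
- drawer_push (a point): Middle of the drawer's plain blue front (108 mm wide, no handle), on its outer face, 136 mm above the table, 16 mm below the front's top edge. Axes as the cabinet's; it moves with the drawer. The top board overhead ends behind it, so a finger pointing down can push it home without entering the cabinet.
- door (a joint): Door angle (rad): 0 flush with the cabinet front, negative sunk into it, 1.3 to 2.0 at the start; swings freely. Near shut it meets a push-out pin (0.5-1.5 N), then a spring roller catch: 7 to 12 N at door_push to ride over, then it snaps in about 4 mm onto a hard stop. The catch's depth varies by 22 mm, unseen: seated angle anywhere from -0.1 to 0.08. Unclicked, the pin pushes it out beyond 0.17.
- door_hinge (a point): Point on the door's upright hinge axis, 166 mm above the table, 168 mm left (y) of the cabinet's origin in its front plane. Axes are the door's and turn with it: z up, the panel runs 158 mm along -y, -x is the outward normal of its outer face. At angle 0 they equal the cabinet's; opening turns it clockwise seen from above.
- door_push (a point): Point on the door's outer face, 120 mm from the hinge axis and 12 mm (panel thickness) outward, 136 mm above the table; door top at 166 mm. Axes as door_hinge. A wooden knob, 22 mm wide and proud, sits low: 45 mm above the table, 135 mm from the hinge. More than 30 N on the door is forcing; over 2.5 rad/s while over 0.2 rad open is slamming.
- jar: Green glass jar of tacks with brass lid, 60 mm across, 84 mm high, standing on the cabinet's top towards the back right. Origin: centre of its underside. Leave alone.
- whetstone: Grey whetstone 50 x 120 x 25 mm lying on the cabinet's top at the back left. Origin: centre of its underside. Leave alone.
- hammer: Hammer 260 mm long lying on the table to the right in front. Leave alone.
- polish_tin: Flat dark tin, 72 mm across, 28 mm high, on the table to the right. Leave alone.
- shoe_brush: Shoe brush 150 x 50 x 38 mm on the table to the left. Leave alone.
- heel_block: Black rubber heel 60 x 55 x 30 mm on the table to the left. Leave alone.

How it is judged:
On the way, in this order (a step that is already met when the one before it is completed fails the run):
1. the drawer is pushed home while the door still stands open (value of joint drawer below 0.006 m and value of joint door above 0.4 rad), for 0.2 s.
2. the door is shut onto its catch (value of joint door below 0.14 rad), for 0.2 s.
At the end, for the whole second after the job is handed in: The drawer is within 6 mm of fully home and the door, touched by nothing, rests seated on its catch (angle under 0.14 rad; an uncaught door is pushed out beyond 0.17) (value of joint drawer below 0.006 m and value of joint door below 0.14 rad and velocity of joint door between -0.05 and 0.05 rad/s and not (contact force between the arm and door above 0.5 N) and not (contact force between the fingers and door above 0.5 N)).
It fails at once if the door or drawer is forced (over 30 N by the robot) (contact force between any of the fingers, the arm and door above 30 N or contact force between any of the fingers, the arm and drawer above 30 N).
It fails at once if the door is slammed (over 2.5 rad/s while more than 0.2 rad open) (value of joint door above 0.2 rad and velocity of joint door below -2.5 rad/s).
It fails at once if a bystander is shifted more than 20 mm (distance of any of jar, whetstone, hammer, polish_tin, shoe_brush, heel_block from where it was at the start of the episode above 0.02 m).
It also fails if it takes over 51 s, if anything falls off the work surface, if the arm or the gripper's body presses on something with over 40 N, if the wrist force passes 120 N, or if a joint passes its speed limit or range.

## Working session

There is one attempt and no reset: what is moved stays moved. The work goes in short steps, Python scripts to look and compute and a shell command to move; the robot and the scene stay as the last step left them, time stands still between calls to the robot, and variables do not carry over. Pictures are saved under pics/ and viewed, at most 10 in all, crops included, and the job is handed in when it is done.

```bash
ls; mkdir -p pics; cat > h.py <<'E'
import numpy as np, cv2
from scipy.spatial.transform import Rotation as R
from workcell import env
def cloud(name):
    img,d=env.read_camera(name); m=env.camera_model(name)
    f=img.shape[0]/2/np.tan(np.radians(m['fovy'])/2)
    v,u=np.mgrid[:img.shape[0],:img.shape[1]]
    c=np.stack([(u-m['cx'])/f*d,(v-m['cy'])/f*d,d],-1)
    Rm=R.from_rotvec(m['rvec']).as_matrix()
    return img,d,(c-np.array(m['tvec']))@Rm
E
python3 - <<'E'
from h import *
print(env.get_state())
a=[]
for n in('top','side'):
    img,d,P=cloud(n); np.savez(f'{n}.npz',img=img,d=d,P=P); a.append(img)
    print(env.camera_model(n))
    for t in ('cabinet','drawer','door'):
        o=env.outline_of(n,t)
        for q in o[:1]:
            print(n,t,q['conf'],q['xy']); 
            np.save(f'{n}_{t}.npy',q['mask'])
            p=P[q['mask']&(d>0)]; print(np.percentile(p,[2,50,98],axis=0).round(3).tolist())
cv2.imwrite('pics/a.png',cv2.resize(np.vstack(a),None,fx=.78,fy=.78))
E
```

```text
pics
{'clock': 0.0, 'joint_pos': array([1.20039599e+00, 3.14015304e-01, 4.50035717e-02, 1.30360623e+00,
       1.17340759e-05, 1.43116424e+00]), 'qvel': array([ 0.00032349, -0.00104868,  0.00014939,  0.00101645,  0.00127523,
       -0.00026853]), 'tau': array([-7.09910722e-06, -4.80628252e+01,  2.98532653e+01,  1.92614651e-02,
       -4.83316376e-05,  8.29149656e-06]), 'tcp_pos': array([0.13137054, 0.55931206, 0.24941042]), 'orientation': array([-2.35441051e-04,  1.15128222e-01,  9.93350222e-01, -8.79880679e-04]), 'wrist_force': array([-0.13854542,  0.28569878, -0.07284362]), 'ft_torque': array([ 0.02758089, -0.00632602, -0.04860957]), 'grip_force': 0.0, 'finger_gap': 0.08537930391703669}
{'fovy': 44.489173390623435, 'cx': 249.75908311287844, 'cy': 194.01373589930932, 'rvec': array([ 2.16461088, -2.18303275,  0.10326069]), 'tvec': array([-0.01567378,  0.54008798,  1.38752282])}
top cabinet 0.7 [248.4, 139.7]
[[0.456, -0.194, 0.009], [0.674, -0.016, 0.168], [0.821, 0.142, 0.175]]
top drawer 0.74 [232.5, 171.0]
[[0.548, -0.03, 0.106], [0.592, 0.023, 0.116], [0.632, 0.076, 0.154]]
top door 0.68 [196.0, 211.4]
[[0.417, 0.117, 0.018], [0.487, 0.128, 0.145], [0.566, 0.159, 0.17]]
{'fovy': 56.91834765025561, 'cx': 255.92461433503348, 'cy': 194.54300634099135, 'rvec': array([ 2.21208595, -0.77770261,  0.35293899]), 'tvec': array([-0.44103212,  0.29669732,  0.97476293])}
side cabinet 0.6 [282.4, 186.8]
[[0.427, -0.209, 0.008], [0.654, -0.043, 0.12], [0.82, 0.131, 0.171]]
side drawer 0.84 [258.7, 175.4]
[[0.546, -0.041, 0.02], [0.597, 0.026, 0.119], [0.666, 0.104, 0.153]]
side door 0.73 [345.4, 293.1]
[[0.507, -0.449, 0.004], [0.534, -0.418, 0.027], [0.573, -0.383, 0.03]]
```

View pics/a.png

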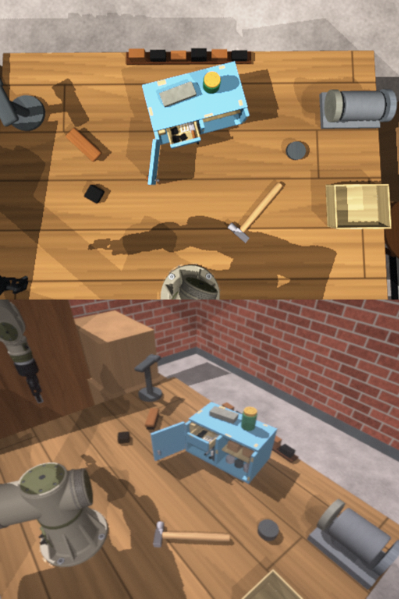

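```bash
python3 - <<'E'
from h import *
z=np.load('top.npz');P=z['P'];d=z['d'];img=z['img']
# cabinet top board pts z~.17
m=(d>0)&(abs(P[...,2]-.17)<.008)
hsv=cv2.cvtColor(img,cv2.COLOR_BGR2HSV)
print(hsv[100,300],hsv[100,280])
n,l,s,_=cv2.connectedComponentsWithStats(m.astype(np.uint8))
for i in range(1,n):
    if s[i,4]<40: continue
    p=P[l==i]; r=cv2.minAreaRect((p[:,:2]*1000).astype(np.float32)); print(s[i].tolist(),np.round(r[0],1),np.round(r[1],1),round(r[2],2), np.median(p[:,2]).round(4)); print(cv2.boxPoints(r).round(0).tolist())
for nm in('top','side'):
    z=np.load(nm+'.npz');p=z['P'][np.load(nm+'_drawer.npy')&(z['d']>0)]
    p=p[p[:,2]>.142]; r=cv2.minAreaRect((p[:,:2]*1000).astype(np.float32)); print(nm,'drawer',len(p),r); print(cv2.boxPoints(r).round(0).tolist())
E
```

```text
[100 114 164] [ 23 162 248]
[182, 79, 135, 90, 6170] [721.6 -18.8] [171.9 340.1] 14.3 0.1696
[[596.0, 125.0], [680.0, -205.0], [847.0, -162.0], [763.0, 167.0]]
[189, 179, 12, 58, 251] [492.  130.4] [ 12.9 156.6] 83.44 0.1661
[[413.0, 133.0], [569.0, 115.0], [571.0, 128.0], [415.0, 146.0]]
top drawer 172 ((587.6534423828125, 21.690868377685547), (68.38993835449219, 106.92855072021484), 14.435173988342285)
[[541.0, 65.0], [568.0, -39.0], [634.0, -22.0], [607.0, 82.0]]
side drawer 140 ((591.9044799804688, 11.807632446289062), (74.10530090332031, 121.1866683959961), 12.740655899047852)
[[542.0, 63.0], [569.0, -55.0], [641.0, -39.0], [615.0, 79.0]]
```

Top picture (half scale): the cabinet is yawed about 14°. The drawer front is around (182,143) and the door is open at about 111° around (153,160). The rest is clear of my path. In world coordinates the origin is ≈(609,-47) mm and the hinge ≈(568,115). The drawer is ≈54 mm out and the door at ≈1.93 rad, which fits the given sizes.

```bash
cat >> h.py <<'E'
ORG=np.array([.609,-.0474]); YAW=np.radians(14.4)
AX=np.array([np.cos(YAW),np.sin(YAW)]); AY=np.array([-AX[1],AX[0]])
HINGE=ORG+.168*AY
def rows(targets):
    "targets: (x,y,z,tool x angle deg); tool pointing down; travel/rot from the measured pose"
    s=env.get_state(); q=s['orientation']; Rt=R.from_quat([*q[1:],q[0]])
    print('at',s['tcp_pos'].round(4),'xang',np.degrees(np.arctan2(*Rt.as_matrix()[[1,0],0])).round(1),'F',s['wrist_force'].round(1),s['clock'])
    for x,y,z,a in targets:
        t=Rt.inv().apply(np.array([x,y,z])-s['tcp_pos'])/.12
        a=np.radians(a); T=np.array([[np.cos(a),np.sin(a),0],[np.sin(a),-np.cos(a),0],[0,0,-1]]).T
        w=(Rt.inv()*R.from_matrix(T)).as_rotvec(degrees=True)/60
        print(t.round(3).tolist(),w.round(3).tolist())
def doorpose(th,r=.12,off=.012+.011,z=.155):
    b=YAW-np.pi/2-th; n=YAW+np.pi-th
    p=HINGE+r*np.array([np.cos(b),np.sin(b)])+off*np.array([np.cos(n),np.sin(n)])
    return (*p,z,np.degrees(n))
E
python3 -m pendant '[{"travel":[-1,-0.9,0],"rot":[0,0,0],"fingers":-1},{"travel":[-1,-0.9,0],"rot":[0,0,0],"fingers":-1},{"travel":[-1,-0.9,0],"rot":[0,0,0],"fingers":-1},{"travel":[-1,-0.9,0],"rot":[0,0,0],"fingers":-1}]' 30
python3 -m pendant '[{"travel":[-1,-0.9,0],"rot":[0,0,0],"fingers":-1},{"travel":[-1,-0.9,0],"rot":[0,0,0],"fingers":-1},{"travel":[-1,-0.9,0],"rot":[0,0,0],"fingers":-1},{"travel":[-1,-0.9,0],"rot":[0,0,0],"fingers":-1}]'
python3 -m pendant '[{"travel":[-1,-0.9,0],"rot":[0,0,0],"fingers":-1},{"travel":[-1,-0.9,0],"rot":[0,0,0],"fingers":-1},{"travel":[-1,-0.9,0],"rot":[0,0,0],"fingers":-1},{"travel":[-1,-0.9,0],"rot":[0,0,0],"fingers":-1}]'
python3 -m pendant '[{"travel":[-1,-0.9,0],"rot":[0,0,-0.46],"fingers":-1},{"travel":[-1,-0.9,0],"rot":[0,0,-0.46],"fingers":-1},{"travel":[-1,-0.9,0],"rot":[0,0,-0.46],"fingers":-1},{"travel":[-1,-0.9,0],"rot":[0,0,-0.46],"fingers":-1},{"travel":[-1,-0.9,0],"rot":[0,0,-0.46],"fingers":-1}]'
python3 -c "
from h import *
p=ORG-.07*AX+.072*AY
rows([(*p,.25,194.4),(*p,.155,194.4)])"
```

```text
clock: 0.8
tcp_pos: [0.2252, 0.4239, 0.2505]
orientation: [0.0, 0.117, 0.993, -0.001]
wrist_force: [-0.0, 0.1, -0.5]
finger_gap: 0.0282
grip_force: 0.0
clock: 1.2
tcp_pos: [0.3178, 0.2919, 0.2506]
orientation: [0.001, 0.118, 0.993, -0.0]
wrist_force: [-0.3, 0.4, 0.6]
finger_gap: -0.0002
grip_force: 0.0
clock: 1.6
tcp_pos: [0.4105, 0.1595, 0.2504]
orientation: [0.001, 0.117, 0.993, -0.0]
wrist_force: [0.2, 0.9, -0.1]
finger_gap: 0.0004
grip_force: 0.0
clock: 2.1
tcp_pos: [0.502, 0.0279, 0.2499]
orientation: [0.0, -0.124, 0.992, -0.0]
wrist_force: [-0.6, 0.6, -0.3]
finger_gap: -0.0001
grip_force: 0.0
at [0.502  0.0279 0.2499] xang -165.7 F [-0.6  0.6 -0.3] 2.1
[-0.125, -0.229, -0.001] [-0.0, 0.001, -0.002]
[-0.124, -0.229, 0.791] [-0.0, 0.001, -0.002]
```

```bash

python3 -m pendant '[{"travel":[-0.12,-0.23,0],"rot":[0,0,0],"fingers":-1},{"travel":[-0.12,-0.23,0.4],"rot":[0,0,0],"fingers":-1},{"travel":[-0.12,-0.23,0.79],"rot":[0,0,0],"fingers":-1},{"travel":[-0.12,-0.23,0.79],"rot":[0,0,0],"fingers":-1}]'
python3 -m pendant '[{"travel":[-0.05,0,0],"rot":[0,0,0],"fingers":-1},{"travel":[-0.1,0,0],"rot":[0,0,0],"fingers":-1},{"travel":[-0.15,0,0],"rot":[0,0,0],"fingers":-1},{"travel":[-0.18,0,0],"rot":[0,0,0],"fingers":-1},{"travel":[-0.21,0,0],"rot":[0,0,0],"fingers":-1},{"travel":[-0.24,0,0],"rot":[0,0,0],"fingers":-1},{"travel":[-0.27,0,0],"rot":[0,0,0],"fingers":-1},{"travel":[-0.3,0,0],"rot":[0,0,0],"fingers":-1}]'
python3 -c "
from h import *
p=ORG+.005*AX+.072*AY
rows([(*p,.155,194.4)])
im,_=env.read_camera('wrist'); cv2.imwrite('pics/w.png',im)"
```

```text
clock: 2.5
tcp_pos: [0.5153, 0.0086, 0.1496]
orientation: [-0.006, -0.125, 0.992, 0.002]
wrist_force: [-1.3, -0.3, 0.1]
finger_gap: 0.0004
grip_force: 0.0
clock: 3.3
tcp_pos: [0.5556, 0.0152, 0.1555]
orientation: [-0.0, -0.125, 0.992, 0.0]
wrist_force: [-2.7, -1.6, 1.9]
finger_gap: 0.0006
grip_force: 1.1
at [0.5556 0.0152 0.1555] xang -165.6 F [-2.7 -1.6  1.9] 3.3
[-0.343, -0.015, 0.004] [0.0, -0.0, -0.001]
```

View pics/w.png

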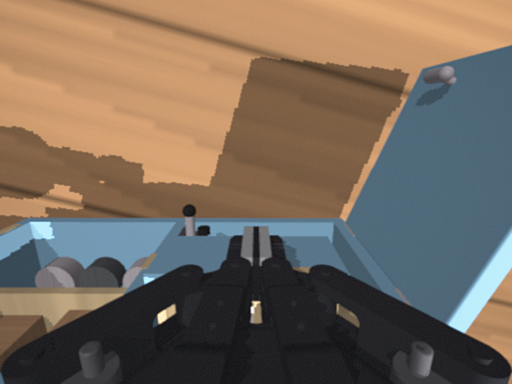

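The finger (255,240) is pressing near the middle of the front with about 3 N, which is the expected drawer friction. The door panel is at the right, clear of the gripper.

```bash

python3 -m pendant '[{"travel":[-0.04,0,0],"rot":[0,0,0],"fingers":-1},{"travel":[-0.08,0,0],"rot":[0,0,0],"fingers":-1},{"travel":[-0.12,0,0],"rot":[0,0,0],"fingers":-1},{"travel":[-0.16,0,0],"rot":[0,0,0],"fingers":-1},{"travel":[-0.2,0,0],"rot":[0,0,0],"fingers":-1},{"travel":[-0.23,0,0],"rot":[0,0,0],"fingers":-1},{"travel":[-0.26,0,0],"rot":[0,0,0],"fingers":-1},{"travel":[-0.29,0,0],"rot":[0,0,0],"fingers":-1}]'
python3 -m pendant '[{"travel":[-0.015,0,0],"rot":[0,0,0],"fingers":-1},{"travel":[-0.025,0,0],"rot":[0,0,0],"fingers":-1}]'
python3 -m pendant '[{"travel":[-0.01,0,0],"rot":[0,0,0],"fingers":-1},{"travel":[-0.02,0,0],"rot":[0,0,0],"fingers":-1}]'
```

```text
clock: 4.15
tcp_pos: [0.5896, 0.0239, 0.1553]
orientation: [-0.0, -0.125, 0.992, 0.0]
wrist_force: [-1.7, -1.5, -0.8]
finger_gap: -0.0002
grip_force: 1.1
clock: 4.35
tcp_pos: [0.5924, 0.0246, 0.1554]
orientation: [-0.0, -0.125, 0.992, 0.0]
wrist_force: [-1.8, -1.7, -0.9]
finger_gap: 0.0002
grip_force: 1.0
clock: 4.55
tcp_pos: [0.5945, 0.0251, 0.1554]
orientation: [-0.0, -0.125, 0.992, 0.0]
wrist_force: [-2.5, -1.3, -0.8]
finger_gap: 0.0003
grip_force: 1.0
```

```bash

python3 -m pendant '[{"travel":[-0.008,0,0],"rot":[0,0,0],"fingers":-1},{"travel":[-0.015,0,0],"rot":[0,0,0],"fingers":-1}]' | grep -E "tcp|wrist"
python3 -m pendant '[{"travel":[-0.008,0,0],"rot":[0,0,0],"fingers":-1},{"travel":[-0.015,0,0],"rot":[0,0,0],"fingers":-1}]'| grep -E "tcp|wrist"
```

```text
tcp_pos: [0.5963, 0.0257, 0.1554]
wrist_force: [-1.5, -1.4, -1.5]
tcp_pos: [0.5981, 0.0261, 0.1555]
wrist_force: [-2.3, -1.1, -2.0]
```

```bash

python3 -m pendant '[{"travel":[-0.008,0,0],"rot":[0,0,0],"fingers":-1},{"travel":[-0.015,0,0],"rot":[0,0,0],"fingers":-1}]' | grep -E "tcp|wrist"
python3 - <<'E'
from h import *
im,d,P=cloud('top'); q=env.outline_of('top','drawer')
for o in q[:2]:
    p=P[o['mask']&(d>0)]; c=np.c_[(p[:,:2]-ORG)@AX,(p[:,:2]-ORG)@AY,p[:,2]]
    print(o['conf'],o['xy'],np.percentile(c,[2,50,98],axis=0).round(3).tolist())
cv2.imwrite('pics/t2.png',cv2.resize(im[70:250,150:350],None,fx=3,fy=3))
E
```

```text
tcp_pos: [0.5987, 0.0263, 0.1554]
wrist_force: [-6.6, -3.1, 1.6]
```

View pics/t2.png

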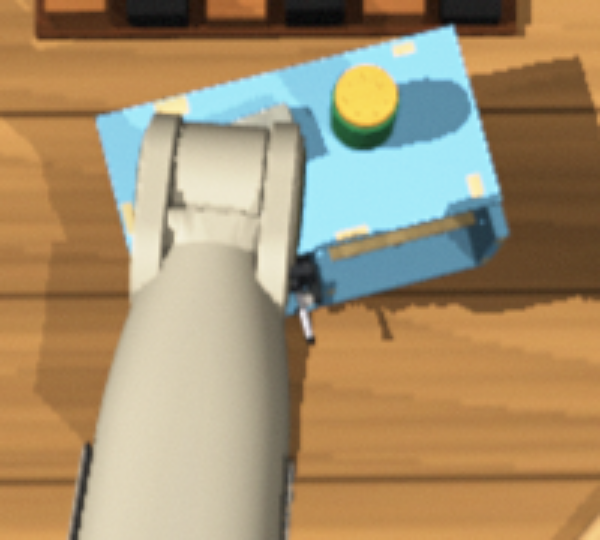

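The arm hides the drawer in this view, but the force rose from 2.5 to 7.3 N with the motion stalling, at the expected depth. A small confirming nudge, then back off and lift.

```bash

python3 -m pendant '[{"travel":[-0.006,0,0],"rot":[0,0,0],"fingers":-1},{"travel":[-0.006,0,0],"rot":[0,0,0],"fingers":-1},{"travel":[-0.006,0,0],"rot":[0,0,0],"fingers":-1}]' | grep -E "tcp|wrist"
python3 -m pendant '[{"travel":[0.1,0,0],"rot":[0,0,0],"fingers":-1},{"travel":[0.2,0,0],"rot":[0,0,0],"fingers":-1},{"travel":[0.2,0,-0.4],"rot":[0,0,0],"fingers":-1},{"travel":[0.2,0,-0.8],"rot":[0,0,0],"fingers":-1},{"travel":[0.2,0,-0.8],"rot":[0,0,0],"fingers":-1}]'
python3 - <<'E'
from h import *
x,y,z,a=doorpose(1.935,off=.06)
rows([(x,y,.25,a)])
E
```

```text
tcp_pos: [0.5987, 0.0263, 0.1555]
wrist_force: [-7.4, -2.5, 2.5]
clock: 6.05
tcp_pos: [0.5813, 0.0208, 0.2595]
orientation: [0.007, -0.125, 0.992, -0.001]
wrist_force: [1.2, 0.3, 0.6]
finger_gap: 0.0005
grip_force: 0.0
at [0.5813 0.0208 0.2595] xang -165.6 F [1.2 0.3 0.6] 6.05
[0.675, 1.616, 0.063] [0.01, 0.012, 1.848]
```

```bash

python3 -m pendant '[{"travel":[0.34,0.4,0],"rot":[0,0,0.3],"fingers":-1},{"travel":[0.34,0.81,0.06],"rot":[0,0,0.6],"fingers":-1},{"travel":[0.34,0.81,0.06],"rot":[0,0,0.93],"fingers":-1},{"travel":[0.34,0.81,0.06],"rot":[0,0,0.93],"fingers":-1},{"travel":[0.34,0.81,0.06],"rot":[0,0,0.93],"fingers":-1},{"travel":[0.34,0.81,0.06],"rot":[0,0,0.93],"fingers":-1},{"travel":[0.34,0.81,0.06],"rot":[0,0,0.93],"fingers":-1},{"travel":[0.34,0.81,0.06],"rot":[0,0,0.93],"fingers":-1}]'
python3 - <<'E'
from h import *
x,y,z,a=doorpose(1.935,off=.06)
rows([(x,y,.25,a)])
E
```

```text
clock: 6.85
tcp_pos: [0.5144, 0.1053, 0.2448]
orientation: [0.001, 0.353, 0.935, 0.001]
wrist_force: [0.4, 0.1, 0.0]
finger_gap: 0.0001
grip_force: 0.0
at [0.5144 0.1053 0.2448] xang 138.6 F [0.4 0.1 0. ] 6.85
[0.832, 0.191, -0.044] [0.002, -0.0, 0.918]
```

```bash

python3 -m pendant '[{"travel":[0.4,0.19,-0.04],"rot":[0,0,0.15],"fingers":-1},{"travel":[0.83,0.19,-0.04],"rot":[0,0,0.3],"fingers":-1},{"travel":[0.83,0.19,-0.04],"rot":[0,0,0.45],"fingers":-1},{"travel":[0.83,0.19,-0.04],"rot":[0,0,0.6],"fingers":-1},{"travel":[0.83,0.19,-0.04],"rot":[0,0,0.75],"fingers":-1},{"travel":[0.83,0.19,-0.04],"rot":[0,0,0.92],"fingers":-1},{"travel":[0.83,0.19,-0.04],"rot":[0,0,0.92],"fingers":-1},{"travel":[0.83,0.19,-0.04],"rot":[0,0,0.92],"fingers":-1}]' |grep -E tcp
python3 - <<'E'
from h import *
rows([doorpose(1.935,off=.06)])
for n in ('top','side'):
    im,d,P=cloud(n); cv2.imwrite(f'pics/{n}3.png',im)
    for t in('drawer','door'):
        for o in env.outline_of(n,t)[:1]:
            m=o['mask']&(d>0); p=P[m]; c=np.c_[(p[:,:2]-ORG)@AX,(p[:,:2]-ORG)@AY,p[:,2]]
            print(n,t,o['conf'],o['xy'],np.percentile(c,[2,50,98],axis=0).round(3).tolist())
            k=p[p[:,2]>.155]
            if t=='door' and len(k)>20: print(cv2.boxPoints(cv2.minAreaRect((k[:,:2]*1000).astype(np.float32))).round(0).tolist())
a=cv2.imread('pics/top3.png')[60:260,130:370];b=cv2.imread('pics/side3.png')[100:300,140:380]
cv2.imwrite('pics/c3.png',cv2.resize(np.vstack([a,b]),None,fx=1.5,fy=1.5))
E
```

```text
tcp_pos: [0.4545, 0.1881, 0.2494]
at [0.4545 0.1881 0.2494] xang 83.5 F [-1.  -0.4  0.7] 7.65
[0.002, 0.001, 0.787] [0.001, -0.001, -0.001]
top drawer 0.62 [230.3, 166.2] [[0.017, 0.021, 0.108], [0.022, 0.074, 0.147], [0.039, 0.123, 0.156]]
top door 0.69 [196.4, 212.3] [[-0.141, 0.171, 0.018], [-0.075, 0.2, 0.145], [-0.001, 0.243, 0.17]]
[[414.0, 133.0], [572.0, 115.0], [574.0, 128.0], [415.0, 146.0]]
side drawer 0.8 [266.2, 171.2] [[0.004, 0.001, 0.022], [0.02, 0.068, 0.132], [0.097, 0.123, 0.157]]
side door 0.82 [216.7, 181.5] [[-0.143, 0.165, 0.013], [-0.075, 0.195, 0.098], [0.001, 0.224, 0.166]]
[[413.0, 125.0], [570.0, 110.0], [571.0, 127.0], [415.0, 142.0]]
```

View pics/c3.png

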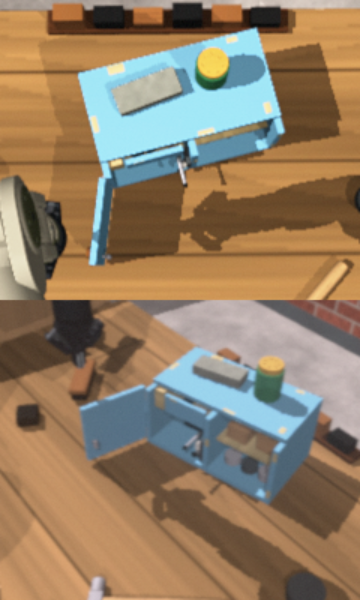

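Drawer front is home (≈17 mm behind the plane) and the door is still at ≈1.93 rad. The whetstone and jar look undisturbed. Next, lower the finger outside the door. A rigid sweep about the hinge gives the same rows for every call.

```bash

python3 -m pendant '[{"travel":[0,0,0.4],"rot":[0,0,0],"fingers":-1},{"travel":[0,0,0.79],"rot":[0,0,0],"fingers":-1},{"travel":[0,0,0.79],"rot":[0,0,0],"fingers":-1},{"travel":[-0.08,0,0.79],"rot":[0,0,0],"fingers":-1},{"travel":[-0.16,0,0.79],"rot":[0,0,0],"fingers":-1},{"travel":[-0.24,0,0.79],"rot":[0,0,0],"fingers":-1},{"travel":[-0.24,0,0.79],"rot":[0,0,0],"fingers":-1}]'
python3 - <<'E'
from h import *
rows([doorpose(1.935-.06*k,off=.023) for k in range(0,11)])
E
```

```text
clock: 8.65
tcp_pos: [0.4519, 0.158, 0.1562]
orientation: [0.001, 0.747, 0.664, 0.001]
wrist_force: [-0.1, -0.1, -0.4]
finger_gap: 0.0003
grip_force: 0.0
at [0.4519 0.158  0.1562] xang 83.3 F [-0.1 -0.1 -0.4] 8.65
[-0.054, -0.005, 0.01] [0.003, -0.001, -0.004]
[-0.114, -0.014, 0.01] [0.003, -0.001, -0.062]
[-0.175, -0.02, 0.01] [0.003, -0.001, -0.119]
[-0.236, -0.022, 0.01] [0.003, -0.0, -0.176]
[-0.297, -0.02, 0.01] [0.003, -0.0, -0.234]
[-0.358, -0.015, 0.01] [0.003, -0.0, -0.291]
[-0.418, -0.006, 0.01] [0.003, -0.0, -0.348]
[-0.478, 0.006, 0.01] [0.003, -0.0, -0.405]
[-0.537, 0.022, 0.01] [0.003, 0.0, -0.463]
[-0.595, 0.042, 0.01] [0.003, 0.0, -0.52]
[-0.652, 0.065, 0.01] [0.003, 0.0, -0.577]
```

```bash

python3 -m pendant '[{"travel":[-0.11,-0.01,0.01],"rot":[0,0,-0.06],"fingers":-1},{"travel":[-0.175,-0.02,0.01],"rot":[0,0,-0.12],"fingers":-1},{"travel":[-0.235,-0.02,0.01],"rot":[0,0,-0.175],"fingers":-1},{"travel":[-0.295,-0.02,0.01],"rot":[0,0,-0.235],"fingers":-1},{"travel":[-0.36,-0.015,0.01],"rot":[0,0,-0.29],"fingers":-1},{"travel":[-0.42,-0.005,0.01],"rot":[0,0,-0.35],"fingers":-1},{"travel":[-0.48,0.005,0.01],"rot":[0,0,-0.405],"fingers":-1},{"travel":[-0.535,0.02,0.01],"rot":[0,0,-0.46],"fingers":-1},{"travel":[-0.595,0.04,0.01],"rot":[0,0,-0.52],"fingers":-1},{"travel":[-0.65,0.065,0.01],"rot":[0,0,-0.575],"fingers":-1}]'
python3 - <<'E'
from h import *
rows([doorpose(1.335-.06*k,off=.023) for k in range(0,11)])
im,d,P=cloud('top')
for o in env.outline_of('top','door')[:1]:
    p=P[o['mask']&(d>0)];k=p[(p[:,2]>.155)&(p[:,2]<.18)];print(o['conf'],cv2.boxPoints(cv2.minAreaRect((k[:,:2]*1000).astype(np.float32))).round(0).tolist())
E
```

```text
clock: 9.65
tcp_pos: [0.45, 0.0804, 0.1541]
orientation: [0.001, 0.515, 0.857, 0.001]
wrist_force: [-0.1, 0.3, -0.7]
finger_gap: 0.0002
grip_force: 0.2
at [0.45   0.0804 0.1541] xang 118.0 F [-0.1  0.3 -0.7] 9.65
[-0.009, -0.0, -0.007] [0.002, 0.0, 0.002]
[-0.069, -0.01, -0.007] [0.002, 0.0, -0.056]
[-0.13, -0.016, -0.007] [0.002, 0.001, -0.113]
[-0.191, -0.019, -0.007] [0.002, 0.001, -0.17]
[-0.252, -0.018, -0.007] [0.002, 0.001, -0.228]
[-0.313, -0.013, -0.007] [0.002, 0.001, -0.285]
[-0.373, -0.004, -0.007] [0.001, 0.001, -0.342]
[-0.433, 0.008, -0.007] [0.001, 0.001, -0.4]
[-0.492, 0.023, -0.007] [0.001, 0.001, -0.457]
[-0.55, 0.042, -0.007] [0.001, 0.001, -0.514]
[-0.607, 0.065, -0.007] [0.001, 0.001, -0.571]
```

```bash

python3 -m pendant '[{"travel":[-0.07,-0.01,0],"rot":[0,0,-0.055],"fingers":-1},{"travel":[-0.13,-0.015,0],"rot":[0,0,-0.115],"fingers":-1},{"travel":[-0.19,-0.02,0],"rot":[0,0,-0.17],"fingers":-1},{"travel":[-0.25,-0.02,0],"rot":[0,0,-0.23],"fingers":-1},{"travel":[-0.315,-0.015,0],"rot":[0,0,-0.285],"fingers":-1},{"travel":[-0.375,-0.005,0],"rot":[0,0,-0.34],"fingers":-1},{"travel":[-0.435,0.01,0],"rot":[0,0,-0.4],"fingers":-1},{"travel":[-0.49,0.025,0],"rot":[0,0,-0.455],"fingers":-1},{"travel":[-0.55,0.04,0],"rot":[0,0,-0.515],"fingers":-1},{"travel":[-0.605,0.065,0],"rot":[0,0,-0.57],"fingers":-1}]'
python3 - <<'E'
from h import *
rows([doorpose(.735-.04*k,off=.023) for k in range(0,11)])
im,d,P=cloud('side'); cv2.imwrite('pics/s4.png',im)
for o in env.outline_of('side','door')[:1]:
    p=P[o['mask']&(d>0)];k=p[(p[:,2]>.03)&(p[:,2]<.18)];print(o['conf'],cv2.boxPoints(cv2.minAreaRect((k[:,:2]*1000).astype(np.float32))).round(0).tolist())
E
```

```text
clock: 10.75
tcp_pos: [0.4906, 0.0203, 0.1537]
orientation: [0.0, 0.241, 0.971, 0.0]
wrist_force: [-0.2, 0.0, 0.5]
finger_gap: 0.0002
grip_force: 0.2
at [0.4906 0.0203 0.1537] xang 152.1 F [-0.2  0.   0.5] 10.75
[-0.005, -0.002, -0.011] [0.001, 0.0, -0.003]
[-0.045, -0.009, -0.011] [0.0, 0.001, -0.041]
[-0.086, -0.014, -0.011] [0.0, 0.001, -0.079]
[-0.126, -0.017, -0.011] [0.0, 0.001, -0.117]
[-0.167, -0.019, -0.011] [0.0, 0.001, -0.156]
[-0.208, -0.019, -0.011] [0.0, 0.001, -0.194]
[-0.248, -0.018, -0.011] [0.0, 0.001, -0.232]
[-0.289, -0.015, -0.011] [0.0, 0.001, -0.27]
[-0.33, -0.01, -0.011] [0.0, 0.001, -0.308]
[-0.37, -0.004, -0.011] [0.0, 0.001, -0.347]
[-0.41, 0.004, -0.011] [0.0, 0.001, -0.385]
0.6 [[465.0, -20.0], [508.0, -30.0], [527.0, 61.0], [484.0, 70.0]]
```

View pics/s4.png

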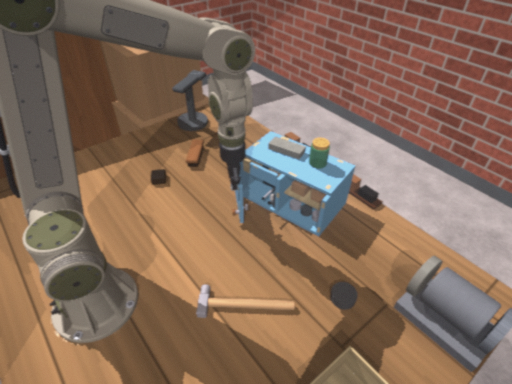

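The fingers (235,175) stand against the outer face of the door (243,195), which follows as planned. Continuing to about 0.33 rad, more slowly.

```bash

python3 -m pendant '[{"travel":[-0.045,-0.01,0],"rot":[0,0,-0.04],"fingers":-1},{"travel":[-0.085,-0.015,0],"rot":[0,0,-0.08],"fingers":-1},{"travel":[-0.125,-0.015,0],"rot":[0,0,-0.115],"fingers":-1},{"travel":[-0.165,-0.02,0],"rot":[0,0,-0.155],"fingers":-1},{"travel":[-0.21,-0.02,0],"rot":[0,0,-0.195],"fingers":-1},{"travel":[-0.25,-0.02,0],"rot":[0,0,-0.23],"fingers":-1},{"travel":[-0.29,-0.015,0],"rot":[0,0,-0.27],"fingers":-1},{"travel":[-0.33,-0.01,0],"rot":[0,0,-0.31],"fingers":-1},{"travel":[-0.36,-0.005,0],"rot":[0,0,-0.34],"fingers":-1},{"travel":[-0.38,0,0],"rot":[0,0,-0.36],"fingers":-1}]'
python3 - <<'E'
from h import *
rows([doorpose(.355-.02*k,off=.023) for k in range(0,11)])
E
```

```text
clock: 11.85
tcp_pos: [0.5307, -0.0008, 0.1534]
orientation: [0.0, 0.056, 0.998, 0.0]
wrist_force: [0.1, -0.5, 0.8]
finger_gap: -0.0002
grip_force: 0.1
at [ 0.5307 -0.0008  0.1534] xang 173.6 F [ 0.1 -0.5  0.8] 11.85
[-0.011, -0.006, -0.013] [0.0, 0.0, -0.007]
[-0.031, -0.009, -0.013] [0.0, 0.0, -0.026]
[-0.051, -0.013, -0.013] [0.0, 0.0, -0.045]
[-0.071, -0.015, -0.013] [0.0, 0.0, -0.064]
[-0.092, -0.017, -0.013] [0.0, 0.0, -0.084]
[-0.112, -0.019, -0.013] [0.0, 0.0, -0.103]
[-0.132, -0.021, -0.013] [0.0, 0.0, -0.122]
[-0.153, -0.022, -0.013] [0.0, 0.0, -0.141]
[-0.173, -0.022, -0.013] [0.0, 0.0, -0.16]
[-0.193, -0.023, -0.013] [0.0, 0.0, -0.179]
[-0.214, -0.023, -0.013] [0.0, 0.0, -0.198]
```

```bash

python3 -m pendant '[{"travel":[-0.03,-0.01,-0.01],"rot":[0,0,-0.025],"fingers":-1},{"travel":[-0.05,-0.01,-0.01],"rot":[0,0,-0.045],"fingers":-1},{"travel":[-0.07,-0.015,-0.01],"rot":[0,0,-0.065],"fingers":-1},{"travel":[-0.09,-0.015,-0.01],"rot":[0,0,-0.085],"fingers":-1},{"travel":[-0.11,-0.02,-0.01],"rot":[0,0,-0.105],"fingers":-1},{"travel":[-0.13,-0.02,-0.01],"rot":[0,0,-0.12],"fingers":-1},{"travel":[-0.14,-0.02,-0.01],"rot":[0,0,-0.13],"fingers":-1},{"travel":[-0.15,-0.02,-0.01],"rot":[0,0,-0.14],"fingers":-1}]' | grep -E "tcp|wrist|grip"
python3 - <<'E'
from h import *
rows([doorpose(.21-.01*k,off=.023) for k in range(0,11)])
E
```

```text
tcp_pos: [0.5482, -0.0056, 0.1542]
wrist_force: [-1.5, -0.2, -0.4]
grip_force: 0.5
at [ 0.5482 -0.0056  0.1542] xang -177.9 F [-1.5 -0.2 -0.4] 12.65
[-0.008, 0.0, -0.007] [-0.0, -0.0, -0.004]
[-0.018, -0.001, -0.007] [-0.0, -0.0, -0.014]
[-0.028, -0.003, -0.007] [-0.0, -0.0, -0.023]
[-0.038, -0.005, -0.007] [-0.0, -0.0, -0.033]
[-0.048, -0.006, -0.007] [-0.0, -0.0, -0.042]
[-0.059, -0.008, -0.007] [-0.0, -0.0, -0.052]
[-0.069, -0.009, -0.007] [-0.0, -0.0, -0.062]
[-0.079, -0.01, -0.007] [-0.0, -0.0, -0.071]
[-0.089, -0.011, -0.007] [-0.0, -0.0, -0.081]
[-0.099, -0.012, -0.007] [-0.0, -0.0, -0.09]
[-0.109, -0.013, -0.007] [-0.0, -0.0, -0.1]
```

```bash

python3 -m pendant '[{"travel":[-0.015,-0.002,0],"rot":[0,0,-0.012],"fingers":-1},{"travel":[-0.03,-0.004,0],"rot":[0,0,-0.025],"fingers":-1}]' | grep -E "tcp|wrist|grip"
python3 -m pendant '[{"travel":[-0.01,-0.002,0],"rot":[0,0,-0.01],"fingers":-1},{"travel":[-0.02,-0.003,0],"rot":[0,0,-0.02],"fingers":-1}]' | grep -E "tcp|wrist|grip"
```

```text
tcp_pos: [0.5518, -0.0059, 0.1542]
wrist_force: [-1.1, -0.8, -0.5]
grip_force: 0.6
tcp_pos: [0.5543, -0.0061, 0.1542]
wrist_force: [-1.1, -1.4, 0.3]
grip_force: 0.6
```

```bash

python3 -m pendant '[{"travel":[-0.01,-0.002,0],"rot":[0,0,-0.01],"fingers":-1},{"travel":[-0.02,-0.003,0],"rot":[0,0,-0.02],"fingers":-1}]' | grep -E "tcp|wrist|grip"
python3 -m pendant '[{"travel":[-0.008,-0.001,0],"rot":[0,0,-0.008],"fingers":-1},{"travel":[-0.015,-0.002,0],"rot":[0,0,-0.015],"fingers":-1}]' | grep -E "tcp|wrist|grip"
```

```text
tcp_pos: [0.5568, -0.0062, 0.1543]
wrist_force: [-1.0, -0.7, -0.1]
grip_force: 0.6
tcp_pos: [0.5585, -0.0062, 0.1543]
wrist_force: [-1.4, -0.9, -1.1]
grip_force: 0.7
```

```bash

python3 -m pendant '[{"travel":[-0.008,-0.001,0],"rot":[0,0,-0.008],"fingers":-1},{"travel":[-0.016,-0.002,0],"rot":[0,0,-0.016],"fingers":-1}]' | grep -E "tcp|wrist|grip"
python3 -m pendant '[{"travel":[-0.008,-0.001,0],"rot":[0,0,-0.008],"fingers":-1},{"travel":[-0.016,-0.002,0],"rot":[0,0,-0.016],"fingers":-1}]' | grep -E "tcp|wrist|grip"
```

```text
tcp_pos: [0.5605, -0.0063, 0.1543]
wrist_force: [-2.1, -1.0, 0.2]
grip_force: 0.6
tcp_pos: [0.5616, -0.0063, 0.1543]
wrist_force: [-6.1, -2.9, 3.7]
grip_force: 3.0
```

```bash
python3 -c "
from h import *
rows([doorpose(.09-.02*k,off=.023) for k in range(0,11)])"
```

```text
at [ 0.5616 -0.0063  0.1543] xang -171.2 F [-6.1 -2.9  3.7] 13.85
[-0.017, -0.007, -0.006] [-0.0, -0.002, -0.007]
[-0.037, -0.01, -0.006] [-0.0, -0.002, -0.026]
[-0.057, -0.013, -0.006] [-0.0, -0.002, -0.045]
[-0.077, -0.016, -0.006] [-0.0, -0.002, -0.064]
[-0.098, -0.018, -0.006] [-0.0, -0.002, -0.083]
[-0.118, -0.02, -0.006] [-0.0, -0.002, -0.102]
[-0.138, -0.022, -0.006] [0.0, -0.002, -0.122]
[-0.159, -0.023, -0.006] [0.0, -0.002, -0.141]
[-0.179, -0.023, -0.006] [0.0, -0.002, -0.16]
[-0.199, -0.024, -0.006] [0.0, -0.002, -0.179]
[-0.22, -0.023, -0.006] [0.0, -0.002, -0.198]
```

Roller contact felt (≈7 N). Finer steps now.

```bash

python3 -m pendant '[{"travel":[-0.008,-0.001,0],"rot":[0,0,-0.007],"fingers":-1},{"travel":[-0.008,-0.001,0],"rot":[0,0,-0.007],"fingers":-1}]' | grep -E "tcp|wrist|grip"
```

```text
tcp_pos: [0.5617, -0.0064, 0.1543]
wrist_force: [-6.7, -1.7, 4.0]
grip_force: 3.5
```

```bash

python3 -m pendant '[{"travel":[-0.008,-0.001,0],"rot":[0,0,-0.007],"fingers":-1},{"travel":[-0.008,-0.001,0],"rot":[0,0,-0.007],"fingers":-1}]' | grep -E "tcp|wrist|grip"
```

```text
tcp_pos: [0.5622, -0.0065, 0.1543]
wrist_force: [-8.5, -3.5, 5.5]
grip_force: 4.3
```

```bash

python3 -m pendant '[{"travel":[-0.006,-0.001,0],"rot":[0,0,-0.007],"fingers":-1},{"travel":[-0.006,-0.001,0],"rot":[0,0,-0.007],"fingers":-1}]' | grep -E "tcp|wrist|grip"
```

```text
tcp_pos: [0.5627, -0.0065, 0.1542]
wrist_force: [-9.0, -3.4, 5.2]
grip_force: 4.7
```

```bash

python3 -m pendant '[{"travel":[-0.006,-0.001,0],"rot":[0,0,-0.007],"fingers":-1},{"travel":[-0.006,-0.001,0],"rot":[0,0,-0.007],"fingers":-1}]' | grep -E "tcp|wrist|grip"
```

```text
tcp_pos: [0.5634, -0.0066, 0.1543]
wrist_force: [-8.6, -2.7, 5.9]
grip_force: 4.8
```

```bash

python3 -m pendant '[{"travel":[-0.006,-0.001,0],"rot":[0,0,-0.005],"fingers":-1},{"travel":[-0.006,-0.001,0],"rot":[0,0,-0.005],"fingers":-1}]' | grep -E "tcp|wrist|grip"
```

```text
tcp_pos: [0.5642, -0.0066, 0.1543]
wrist_force: [-9.6, -3.8, 5.0]
grip_force: 4.6
```

```bash

python3 -m pendant '[{"travel":[-0.006,-0.001,0],"rot":[0,0,-0.005],"fingers":-1},{"travel":[-0.006,-0.001,0],"rot":[0,0,-0.005],"fingers":-1}]' | grep -E "tcp|wrist|grip"
```

```text
tcp_pos: [0.5653, -0.0066, 0.1543]
wrist_force: [-7.3, -3.1, 4.4]
grip_force: 4.0
```

```bash

python3 -m pendant '[{"travel":[-0.006,-0.001,0],"rot":[0,0,-0.005],"fingers":-1},{"travel":[-0.006,-0.001,0],"rot":[0,0,-0.005],"fingers":-1}]' | grep -E "tcp|wrist|grip"
```

```text
tcp_pos: [0.5666, -0.0066, 0.1543]
wrist_force: [-4.7, -3.1, 2.0]
grip_force: 3.0
```

```bash

python3 -m pendant '[{"travel":[-0.006,-0.001,0],"rot":[0,0,-0.005],"fingers":-1},{"travel":[-0.006,-0.001,0],"rot":[0,0,-0.005],"fingers":-1}]' | grep -E "tcp|wrist|grip"
```

```text
tcp_pos: [0.5682, -0.0065, 0.1543]
wrist_force: [-2.9, -2.6, 0.7]
grip_force: 1.6
```

```bash

python3 -m pendant '[{"travel":[-0.006,-0.001,0],"rot":[0,0,-0.005],"fingers":-1},{"travel":[-0.006,-0.001,0],"rot":[0,0,-0.005],"fingers":-1}]' | grep -E "tcp|wrist|grip"
```

```text
tcp_pos: [0.5703, -0.0057, 0.1545]
wrist_force: [0.4, 1.3, -0.1]
grip_force: 0.0
```

```bash

python3 -m pendant '[{"travel":[-0.008,-0.001,0],"rot":[0,0,-0.005],"fingers":-1},{"travel":[-0.008,-0.001,0],"rot":[0,0,-0.005],"fingers":-1}]' | grep -E "tcp|wrist|grip"
```

```text
tcp_pos: [0.571, -0.0057, 0.1544]
wrist_force: [-0.4, 0.8, -0.0]
grip_force: 0.0
```

Force rode up to about 10 N, fell off and vanished: the door snapped in by itself. Back away and check.

```bash

python3 -m pendant '[{"travel":[0.2,0,0],"rot":[0,0,0],"fingers":-1},{"travel":[0.4,0,0],"rot":[0,0,0],"fingers":-1},{"travel":[0.6,0,0],"rot":[0,0,0],"fingers":-1},{"travel":[0.6,0,-0.4],"rot":[0,0,0],"fingers":-1},{"travel":[0.6,0,-0.8],"rot":[0,0,0],"fingers":-1}]' | grep -E "tcp|wrist|clock"
python3 -m pendant '[{"travel":[0,1,0],"rot":[0,0,0],"fingers":-1},{"travel":[0,1,0],"rot":[0,0,0],"fingers":-1},{"travel":[0,1,0],"rot":[0,0,0],"fingers":-1},{"travel":[0,1,0],"rot":[0,0,0],"fingers":-1}]' | grep tcp
python3 -m pendant '[{"travel":[0,1,0],"rot":[0,0,0],"fingers":-1},{"travel":[0,1,0],"rot":[0,0,0],"fingers":-1},{"travel":[0,1,0],"rot":[0,0,0],"fingers":-1},{"travel":[0,1,0],"rot":[0,0,0],"fingers":-1}]' | grep tcp
python3 - <<'E'
from h import *
for n in ('top','side'):
    im,d,P=cloud(n); cv2.imwrite(f'pics/{n}5.png',im)
    for t in('drawer','door'):
        for o in env.outline_of(n,t)[:1]:
            p=P[o['mask']&(d>0)]; c=np.c_[(p[:,:2]-ORG)@AX,(p[:,:2]-ORG)@AY,p[:,2]]
            print(n,t,o['conf'],o['xy'],np.percentile(c,[2,50,98],axis=0).round(3).tolist())
            k=p[(p[:,2]>.156)&(p[:,2]<.18)]
            if t=='door' and len(k)>20: print(cv2.minAreaRect((k[:,:2]*1000).astype(np.float32)))
a=cv2.imread('pics/top5.png')[60:260,130:370];b=cv2.imread('pics/side5.png')[100:300,140:380]
cv2.imwrite('pics/c5.png',cv2.resize(np.vstack([a,b]),None,fx=1.5,fy=1.5))
E
```

```text
clock: 16.35
tcp_pos: [0.4966, -0.0206, 0.2488]
wrist_force: [2.0, -0.6, 0.3]
tcp_pos: [0.4739, 0.0985, 0.2507]
tcp_pos: [0.4488, 0.2149, 0.2502]
top drawer 0.69 [231.6, 163.7] [[0.017, 0.021, 0.107], [0.022, 0.07, 0.146], [0.039, 0.123, 0.157]]
top door 0.85 [230.6, 178.5] [[-0.032, 0.014, 0.01], [-0.012, 0.089, 0.138], [0.001, 0.17, 0.17]]
((578.7009887695312, 40.49765396118164), (13.602690696716309, 163.82815551757812), 11.42216968536377)
side drawer 0.58 [267.1, 168.7] [[0.017, 0.015, 0.109], [0.025, 0.065, 0.146], [0.081, 0.119, 0.153]]
side door 0.95 [254.2, 184.7] [[-0.02, 0.007, 0.018], [-0.012, 0.079, 0.099], [-0.001, 0.161, 0.166]]
((581.0418701171875, 30.354644775390625), (16.68484878540039, 153.17005920410156), 12.326031684875488)
```

View pics/c5.png

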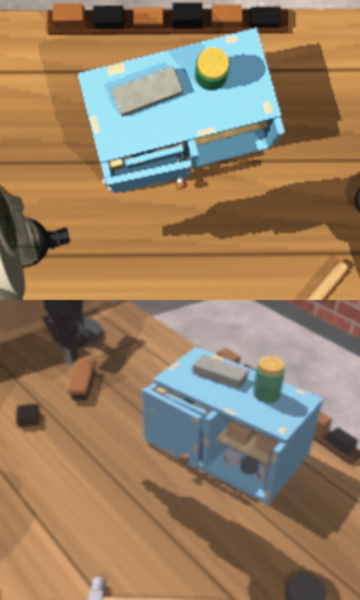

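The door rests shut at ≈0.04–0.05 rad (well below 0.14) and untouched. The drawer is home, and the jar, whetstone, brush and heel are in place. Handing in.

```bash
python3 -c "
from workcell import env
print(env.hand_in())"
```

```text
the job is handed in; nothing more can be done
None
```

I pushed the drawer home with the door still open, then swung the door shut until it clicked. It now rests at about 0.04–0.05 rad with nothing touching it, the wrist sensor never showed more than about 12 N while pushing, and the job is handed in at roughly 17 s.

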